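Draw the chest till forward and fetch out the block plane

ROBOT

A 7-joint arm with a two-finger parallel gripper is mounted at the origin on the work surface. World frame = base frame: x ahead of the robot, y to its left, z up, the work surface at z = 0. Lengths are in m, angles in degrees, forces in N, time in s.
With the tool pointing down it reaches from about 0.4 to 0.875 m from the base axis. Payload 19.3 kg.
Tool frame: the origin (TCP) lies midway between the tips of the shut fingers; the grasp point (between the pads) lies behind it (grip_depth is the x of the grasp point in the tool frame, in m); x points along the fingers, y is the direction in which the jaws open and shut, and the axes are right-handed (so a half turn about x gives the same grasp; the last joint's range is limited). The gripper opens to 85 mm and grips with 20 to 120 N. Pads are 22 mm wide; open, the fingers measure 114 mm over their backs; the gripper's body (76 mm by 85 mm) begins 54 mm behind the grasp point. The pads swing forward as they close: fully open they stand 13 mm farther back than shut.
Start: joints at [72.296, 29.874, -2.08, 91.645, 1.215, 58.505, -6.463], TCP at [0.148, -0.607, 0.211] pointing down, gripper open.
Joint ranges: [-166.77, 166.77], [-17.47, 122.26], [-85.68, 81.53], [9.62, 139.38], [-72.42, 252.41], [9.2, 110.78], [-144.41, 144.41]. Speed limits (degrees/s): [108.29, 108.29, 136.94, 136.94, 172.46, 172.46, 172.46].

INTERFACE

Orientations are given as a 3x3 rotation matrix whose columns are the frame's x, y, z axes.
In Python, from rig import goto, move_linear, set_joints, move_gripper, pause, solve_ik, snapshot, calibration, IKError, close_job, get_time, get_joint_positions, get_joint_velocities, get_tau, get_tool_pos, get_tcp_rot, get_force, get_moment, get_grip_width, grip_depth gives the robot as it stands. Calls block until the motion is done:
- goto(position, orientation): joint-space move of the TCP to a pose.
- move_linear(position, rotation=None, feed=0.15): straight line of the TCP; rotation=None keeps the orientation; feed is the mean speed in m/s.
- set_joints(angles): joint-space move.
- move_gripper(opening, effort=None): finger opening in m; effort is the grip in N (None keeps the last); returns when the fingers have stopped.
- pause(seconds).
- solve_ik(position, orientation): joint angles nearest the present ones, or None.
- snapshot(name): name is "scene" or "side" or "wrist"; returns (picture, depth): 400x640x3 uint8, red, green, blue; 400x640 float32, m along the optical axis (not along the pixel's ray), 0 where there is no reading.
- calibration(name): a dict with "K" (3x3 intrinsics, pixels), "k1" (the pictures are not rectified: a ray, as slopes to the right and down, at radius r is drawn at 1 + k1 r^2 times it, then the intrinsics apply), "rvec" (rotation vector, rad) and "tvec" (3), from world to camera coordinates, as OpenCV has them. Camera axes: x right, y down, z forward; pixel columns grow to the right and rows downward; lengths in m; the calibration is good to about 2 mm. A picture is of the moment at which its call begins: read the wrist's pose just before it. calibration takes no time and is no camera call; for the wrist camera it gives the pose at the moment of the call.
A pose or a line that the arm cannot do raises IKError and nothing moves.
- close_job(): hands the job in, once; it reports no verdict.
Readings, each from a call of its own:
- get_time(): time.
- get_joint_positions(): joint angles.
- get_joint_velocities(): joint speeds.
- get_tau(): joint torques, N m.
- get_tool_pos(): TCP position.
- get_tcp_rot(): TCP orientation.
- get_force(): force on the tool from outside, world axes, zero at the start.
- get_moment(): the same for the moment, N m.
- get_grip_width(): finger opening in m.
Only numpy, scipy, OpenCV 4.12 (cv2) and the standard library are available. Lean on these libraries where they do the work, as an engineer would, in place of code of your own. Each camera call takes 0.05 s, during which the arm holds its last target.

TASK

The block plane lies in the well of the tool chest, under the sliding till. Hook a fingertip behind the till's far lip and draw the till towards you along its runners, feeling for its stop blocks, until it has squared up and bears firmly on both without being strained; then lift the plane out and set it down gently, sole down, in the middle of the cork mat. Leave the till drawn forward and square with its jar standing, and do not disturb the glue bottle, steel tin and drum beater on the bench.

Things in the scene. Friction and masses are not known exactly. Their poses are not given: they have to be found in the camera images.
- chest: Open-topped wooden tool chest, fixed, 324 x 290 mm outside, walls 12 mm thick, rim 116 mm above the bench. Origin: centre of its underside; x points from the front (robot side) to the far side, z up. Inside it is 300 mm (x) by 266 mm (y), floor at z = 12 mm; along both side walls a runner 14 mm wide, its top at z = 72 mm, carries the till.
- front_board: The chest's front board (robot's side), fixed, 12 mm thick. Origin: centre of its underside, axes as the chest's; inner face at x = +6 mm. Behind it, on each runner, sits a small dark stop block (10 mm long, 14 high), both alike, far faces 10 to 30 mm behind the inner face (not measured: feel for them). Rigid, but lightly screwed: 5 to 12 N beyond the sliding force beds the till, 20 N strains it.
- till: Loose open wooden tray on the chest's runners, 110 mm (x) by 258 mm (y) by 38 mm high, far and near walls 8 mm thick, two low dividers; with its contents 0.5 to 1 kg. Origin: centre of its underside, axes as the chest's. It has 4 mm play at each side, so starts slightly askew. Sliding takes 1 to 7 N, squaring up on the stops up to 10 N. Behind its far lip 55 to 80 mm is free.
- till_lip (a point): Middle of the top edge of the till's far wall, on its outer (far) face; 110 mm above the bench. Behind it a fingertip can reach down 30 mm and more. Axes as the till's.
- till_left (a point): Left end of the till's front (robot side) face, 120 mm left (+y) of the middle, 13 mm above the till's underside. At home it meets the stop block of its side.
- till_right (a point): Right end of the till's front (robot side) face, 120 mm right (-y) of the middle, 13 mm above the till's underside. At home it meets the stop block of its side.
- plane_center (a point): Block plane: dark iron body with brass lever cap and a wooden front knob, 150 mm long, 48 mm wide, 48 mm high, 0.62 kg. This point: its centre, 24 mm above its sole; x along its length, towards the knob, y across, z up. It stands on the chest floor, across the chest, at first under the till. Its flat upright cheeks, 6 to 39 mm above the sole, reach 50 mm either way of the middle.
- plane: The same block plane. Origin: centre of its sole, axes as at plane_center.
- mat: Square cork mat, 220 x 220 mm and 4 mm thick, fixed on the bench left or right of the chest. Origin: centre of its underside, axes along its edges.
- jar: Amber glass jar with a steel cap, 38 mm across and 50 mm high, standing loose in the left compartment of the till. Origin: centre of its underside, z up.
- caddy: Blue plastic box of small metal fittings, 150 x 150 mm, 45 mm high, fixed on the side of the chest opposite the mat. Origin: centre of its underside.
- glue: White glue bottle, 60 mm across, 150 mm high, standing loose left of and behind the chest. Origin: centre of its underside. Leave alone.
- beater: Drum beater lying right of and behind the chest: stick 16 mm thick, head 48 mm across, 280 mm long in all, x towards the head. Origin: on the bench under its middle. Leave alone.
- varnish: Steel tin, 84 mm across, 90 mm high, standing loose behind and left of the chest. Origin: centre of its underside. Leave alone.
Mind the look-alikes: they are no part of the job. Leave any black or blue look-alike of the jar alone.

How it is judged:
By the outcome, as a careful person would: the job done as asked, in the order asked, and still so for the second after the job is handed in, with the robot touching nothing.
It also fails if it takes over 72 s, if anything falls off the work surface, if the arm or the gripper's body presses on something with over 40 N, if the wrist force passes 120 N, or if a joint passes its speed limit or range.

## Working session

There is one attempt and no reset: what is moved stays moved. The work goes in short steps, each a Python script; the robot and the scene stay as the last script left them, time stands still between calls to the robot, and variables do not carry over. Pictures are saved under pics/ and viewed, and the job is handed in when it is done.

```bash
ls; mkdir -p pics; cat > h.py <<'E'
import numpy as np, cv2
from rig import *
def save(name,fn):
    p,d=snapshot(name); cv2.imwrite(f'pics/{fn}.png',p[:,:,::-1]); c=calibration(name)
    np.savez(f'pics/{fn}.npz',p=p,d=d,**{k:np.array(v) for k,v in c.items()}); return p,d
def load(fn): return np.load(f'pics/{fn}.npz')
def cloud(z):
    K=z['K'];k1=float(z['k1']);d=z['d']
    v,u=np.mgrid[0:d.shape[0],0:d.shape[1]]
    pts=np.stack([u,v],-1).reshape(-1,1,2).astype(np.float64)
    n=cv2.undistortPoints(pts,K,np.array([k1,0,0,0.]),).reshape(d.shape+(2,))
    P=np.concatenate([n*d[...,None],d[...,None]],-1)
    R=cv2.Rodrigues(z['rvec'])[0]; t=z['tvec'].reshape(3)
    W=(P-t)@R; W[d<=0]=np.nan; return W
E
python3 - <<'E'
from h import *
for n in ['scene','side','wrist']:
    save(n,n+'0'); c=calibration(n); R=cv2.Rodrigues(np.array(c['rvec'],float))[0]; print(n,-R.T@np.array(c['tvec']).ravel(),R[2],c['k1'],c['K'][0])
print(get_time(),grip_depth,get_tcp_rot(),get_force(),get_grip_width())
E
```

```text
pics
scene [1.32461283 0.4153015  0.90199305] [-0.662653   -0.34647976 -0.66395992] -0.10039702704642484 [431.25738237   0.         321.364176  ]
side [0.09867686 0.5775959  0.85337862] [ 0.41914045 -0.5650973  -0.7106239 ] -0.04976028475785787 [372.25914266   0.         315.67732486]
wrist [ 0.22479559 -0.5885625   0.37344789] [-0.30200034 -0.0723907  -0.9505553 ] -0.015703125538224758 [307.44728182   0.         324.13163322]
0.15 -0.0187 [[-2.26204735e-04  2.36584833e-01 -9.71610810e-01]
 [ 7.96034918e-04 -9.71610484e-01 -2.36584939e-01]
 [-9.99999658e-01 -8.26952765e-04  3.14531040e-05]] [ 0.15868951 -0.07679116 -0.08760378] 0.08545436286113971
```

View pics/scene0.png

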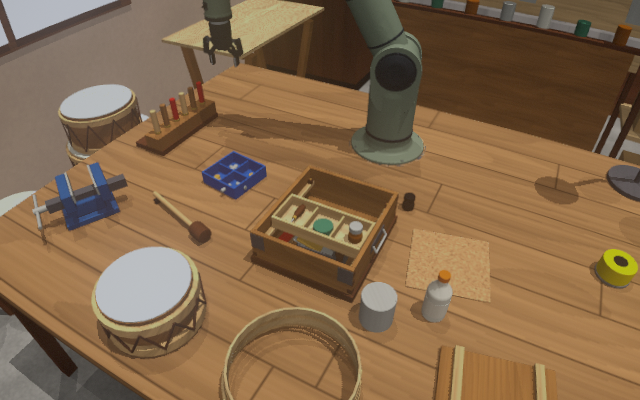

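View pics/side0.png

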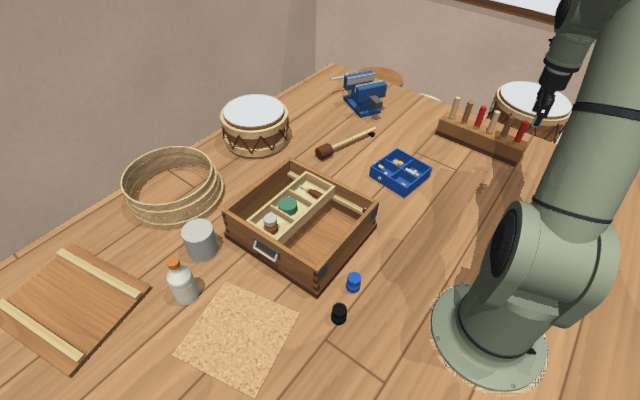

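View pics/wrist0.png

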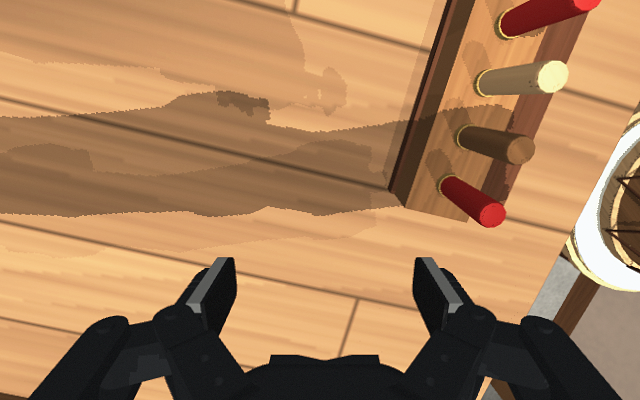

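The scene picture shows the chest centred near (327,230), till inside it with the jar at (355,232), and the mat at (450,263). The side picture shows the chest near (300,225), the mat at (238,337), the black and blue look-alikes at (339,313) and (353,282), glue at (183,283) and the tin at (200,240). The wrist picture shows only the tool rack.

```bash
python3 - <<'E'
from h import *
for n in ['scene0','side0']:
    z=load(n); W=cloud(z); p=z['p'].astype(int)
    # rim
    x,y,zz=W[...,0],W[...,1],W[...,2]
    reg=(x>.3)&(x<1.0)&(abs(y)<.35)
    m=(reg&(abs(zz-.116)<.004)).astype(np.uint8)
    nl,lab,st,_=cv2.connectedComponentsWithStats(m)
    for i in np.argsort(-st[1:,4])[:4]+1:
        q=W[lab==i][:,:2]; r=cv2.minAreaRect((q*1000).astype(np.float32)); print(n,'z116',st[i],r)
    # all of rim together
    # mat z=.004 & color
    print('table z',np.nanmedian(zz[reg&(abs(zz)<.012)]))
    for (u,v) in ([(450,263),(427,310),(355,232),(355,226),(378,300),(378,292),(409,201),(320,226),(235,175)] if n=='scene0' else [(238,337),(183,283),(175,264),(270,222),(200,240),(198,226),(339,307),(353,278),(265,248),(400,172),(287,205)]): print((u,v),W[v,u].round(3),p[v,u])
    hsv=cv2.cvtColor(z['p'],cv2.COLOR_RGB2HSV)
    big=cv2.resize(z['p'][130:310,180:520] if n=='scene0' else z['p'][140:400,160:460],None,fx=2.3,fy=2.3,interpolation=cv2.INTER_CUBIC); cv2.imwrite(f'pics/big_{n}.png',big[:,:,::-1])
E
```

```text
scene0 z116 [ 250  165  149  108 1677] ((552.677978515625, 31.21582794189453), (331.0948791503906, 292.4830017089844), 1.071476697921753)
scene0 z116 [175 283  23  32 177] ((957.5186157226562, -110.0599136352539), (85.19053649902344, 20.44758415222168), 8.444438934326172)
scene0 z116 [174 249  25  33 141] ((878.920166015625, -177.8881072998047), (126.37873840332031, 23.236310958862305), 63.506874084472656)
scene0 z116 [349 229  14   5  20] ((590.1765747070312, 130.90771484375), (15.124676704406738, 33.830081939697266), 26.17721176147461)
table z 0.001222568028885982
(450, 263) [0.476 0.372 0.006] [187 148 100]
(427, 310) [0.679 0.364 0.038] [117 107  94]
(355, 232) [0.598 0.133 0.123] [100  95  87]
(355, 226) [0.586 0.126 0.13 ] [171 168 161]
(378, 300) [0.743 0.259 0.09 ] [173 169 161]
(378, 292) [0.722 0.25  0.09 ] [171 168 159]
(409, 201) [0.326 0.194 0.044] [60 42 29]
(320, 226) [0.605 0.035 0.105] [ 82 126  97]
(235, 175) [ 0.454 -0.365  0.027] [57 53 82]
side0 z116 [ 221  157  158  116 1672] ((552.58056640625, 33.38568878173828), (326.37347412109375, 293.6852111816406), 1.12472
[... 232 characters left out ...]
336, 12.259130477905273), 50.880775451660156)
side0 z116 [283 104   4   6  10] ((921.3668823242188, -321.082763671875), (7.260363578796387, 35.17597961425781), 54.83466339111328)
table z 0.0012605034287023016
(238, 337) [0.466 0.376 0.002] [216 178 134]
(183, 283) [0.624 0.385 0.093] [200 197 183]
(175, 264) [0.638 0.38  0.151] [212 141  75]
(270, 222) [0.57  0.137 0.128] [199 198 188]
(200, 240) [0.697 0.273 0.088] [205 203 193]
(198, 226) [0.736 0.246 0.091] [206 204 195]
(339, 307) [0.311 0.187 0.05 ] [35 34 36]
(353, 278) [0.33  0.098 0.049] [ 66 117 200]
(265, 248) [0.552 0.181 0.078] [63 59 60]
(400, 172) [ 0.445 -0.368  0.026] [ 33  59 105]
(287, 205) [0.592 0.046 0.103] [106 157 127]
```

```bash
python3 - <<'E'
from h import *
# top-down map of heights from both clouds
for n in ['scene0','side0']:
    z=load(n); W=cloud(z); 
    img=np.zeros((600,700,3),np.uint8)
    ok=np.isfinite(W[...,0])
    q=W[ok]; c=z['p'][ok]
    o=np.argsort(q[:,2]); q=q[o];c=c[o]
    r=((0.85-q[:,0])/0.001).astype(int); cc=((0.35-q[:,1])/0.001).astype(int)
    k=(r>=0)&(r<599)&(cc>=0)&(cc<699)
    for dr in (0,1):
        for dc in (0,1): img[r[k]+dr,cc[k]+dc]=c[k]
    cv2.imwrite(f'pics/top_{n}.png',img[:,:,::-1])
E
```

```text
(no output)
```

View pics/top_scene0.png

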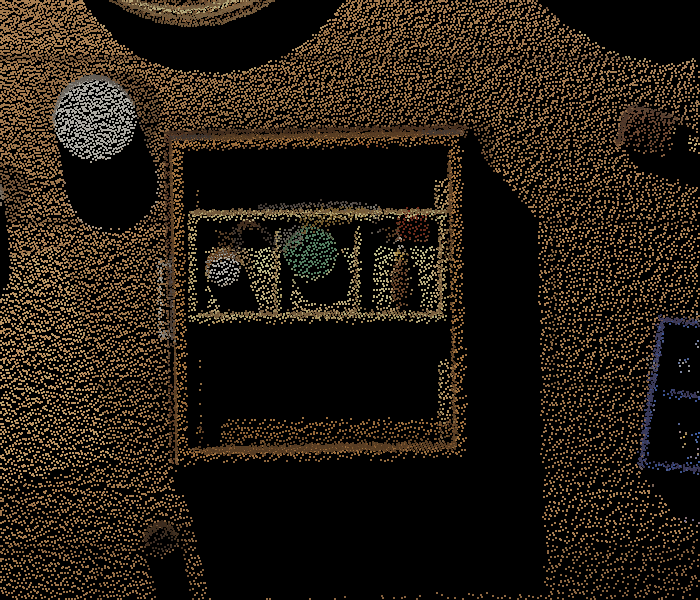

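View pics/top_side0.png

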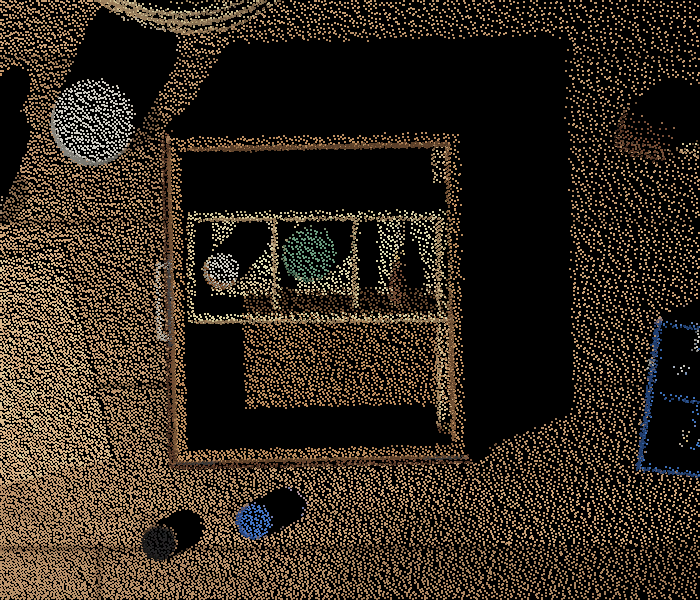

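View pics/big_scene0.png

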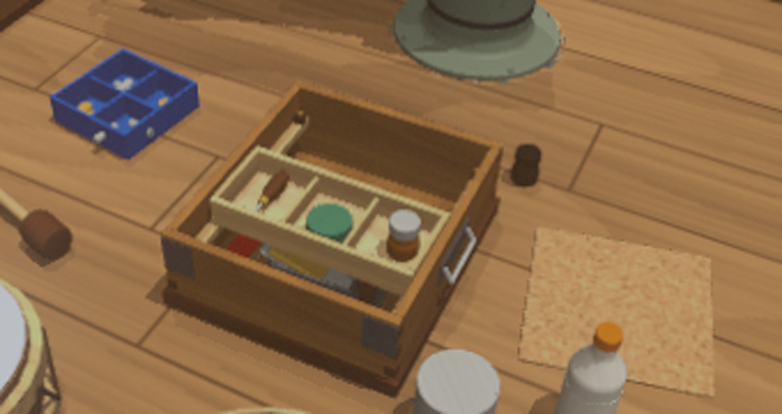

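View pics/big_side0.png

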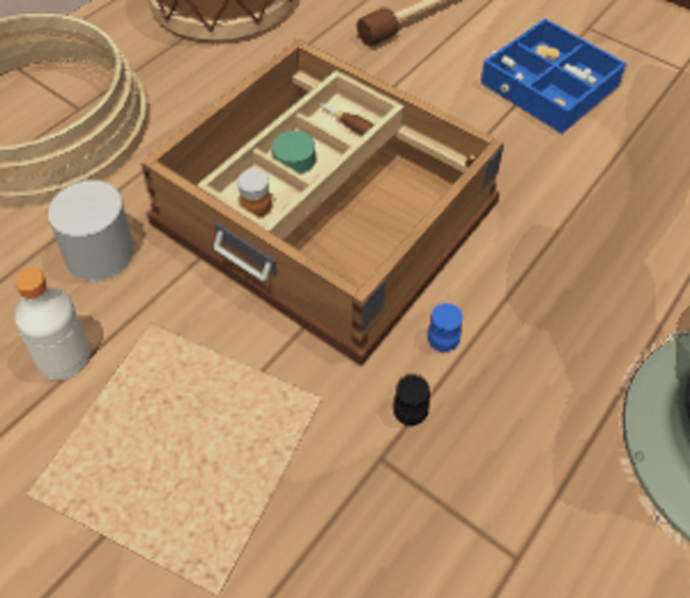

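Both views agree: chest centre is about (0.5525, 0.0325) with yaw about 1.1°, and the rim reads 0.116 high. The till's far lip is at x≈0.637, and brass and iron show beneath its far side. The mat is around (0.467, 0.376). Next I move above the chest and look with the wrist camera.

```bash
cat >> h.py <<'E'
def down(yaw):  # tool x down; tool y = -world y rotated by yaw (deg) 
    c,s=np.cos(np.radians(yaw)),np.sin(np.radians(yaw)); Rz=np.array([[c,-s,0],[s,c,0],[0,0,1]])
    return Rz@np.array([[0,0,-1],[0,-1,0],[-1,0,0.]])
E
python3 - <<'E'
from h import *
move_gripper(0.0,20)
print(get_time(),get_grip_width())
goto([.56,.03,.36],down(1.1)); print(get_time(),get_tool_pos(),get_force())
save('wrist','w1'); print(get_time())
E
```

```text
0.9167 -0.00036178936815552966
3.6417 [0.56005958 0.02920262 0.35979516] [ 0.22197454  0.48875605 -0.18605147]
3.6917
```

View pics/w1.png

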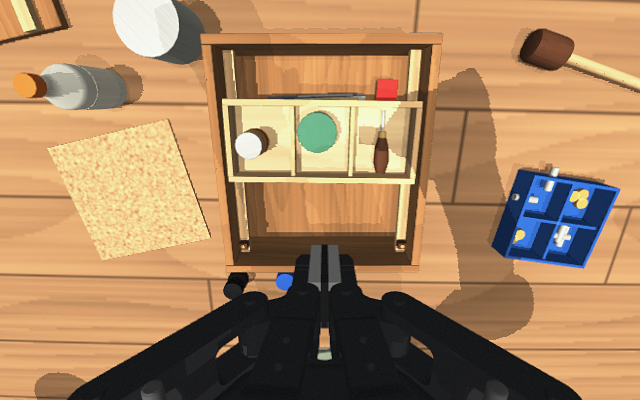

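The wrist view shows the chest from above: till corners near (224,100), (423,102), (414,182) and (231,180), and dark stop blocks at (245,245) and (402,245). The mat's corners are near (48,150), (168,120), (211,237) and (103,260). A thin dark strip with something brass-like is in the gap near (318,96), and a red thing is at (387,90).

```bash
cat >> h.py <<'E'
def line(q):
    vx,vy,x0,y0=cv2.fitLine((q*1000).astype(np.float32),cv2.DIST_HUBER,0,.01,.01).ravel(); return vx,vy,x0,y0
E
python3 - <<'E'
from h import *
z=load('w1'); W=cloud(z); x,y,h=W[...,0],W[...,1],W[...,2]; p=z['p'].astype(int)
m=(abs(h-.116)<.004)&(x>.3)&(x<.8)&(abs(y-.03)<.2)
print('rim',cv2.minAreaRect((W[m][:,:2]*1000).astype(np.float32)))
m=(abs(h-.110)<.006)&(x>.5)&(x<.66)&(y>-.095)&(y<.155)&(p[...,0]>150)&(p[...,2]>90)
r=cv2.minAreaRect((W[m][:,:2]*1000).astype(np.float32)); print('till',m.sum(),r,np.median(h[m])); print(cv2.boxPoints(r))
for (u,v) in [(100,102),]: pass
for (u,v) in [(320,101),(260,100),(410,103),(245,245),(402,245),(318,96),(340,97),(350,96),(365,97),(275,96),(387,90),(387,83),(320,75),(250,143)]: print((u,v),W[v,u].round(4),p[v,u])
crop=z['p'][80:110,210:440]; cv2.imwrite('pics/c1.png',cv2.resize(crop,None,fx=3.4,fy=6,interpolation=cv2.INTER_CUBIC)[:,:,::-1])
# mat: cork colour by hull from pixel segment
lab=cv2.floodFill  # unused
hsv=cv2.cvtColor(z['p'],cv2.COLOR_RGB2HSV)
K=z['K'];
c=[(48,150),(168,120),(211,237),(103,260)]
for (u,v) in c: print('mat',W[v,u].round(4))
# depth step 4mm: refine
mm=(abs(h-.0045)<.0022)&(x>.3)&(x<.65)&(y>.22)&(y<.52)
print(mm.sum(), np.median(h[(abs(h)<.01)&(x>.3)&(x<.65)&(y>.22)&(y<.52)]))
E
```

```text
rim ((552.6593017578125, 32.63551330566406), (324.9567565917969, 290.2908020019531), 1.0101920366287231)
till 2572 ((584.1814575195312, 30.048728942871094), (110.51031494140625, 250.19131469726562), 0.22864463925361633) 0.10989516905352165
[[528.42755  154.92288 ]
 [529.42596  -95.266426]
 [639.93536  -94.825424]
 [638.93695  155.36389 ]]
(320, 101) [0.6371 0.0358 0.1097] [248 247 184]
(260, 100) [0.637  0.1127 0.1095] [249 236 170]
(410, 103) [ 0.637  -0.0796  0.11  ] [230 189 131]
(245, 245) [0.4205 0.1503 0.0881] [131  80  54]
(402, 245) [ 0.4247 -0.0953  0.0875] [255 226 119]
(318, 96) [0.6437 0.0396 0.0508] [78 78 79]
(340, 97) [0.6429 0.0075 0.0489] [109 106  94]
(350, 96) [ 0.645  -0.0096  0.018 ] [91 92 93]
(365, 97) [ 0.6435 -0.0274  0.0624] [138 127 114]
(275, 96) [0.6428 0.1073 0.0173] [93 75 66]
(387, 90) [ 0.6543 -0.0626  0.0384] [242  67  62]
(387, 83) [ 0.6641 -0.0621  0.0371] [242  76  68]
(320, 75) [0.675  0.0377 0.0128] [233 166 101]
(250, 143) [0.5847 0.1239 0.1287] [244 244 237]
mat [0.5506 0.4987 0.0059]
mat [6.025e-01 2.884e-01 3.000e-04]
mat [3.914e-01 2.371e-01 2.000e-04]
mat [0.3402 0.4488 0.0035]
14384 0.0019616985366771316
```

View pics/c1.png

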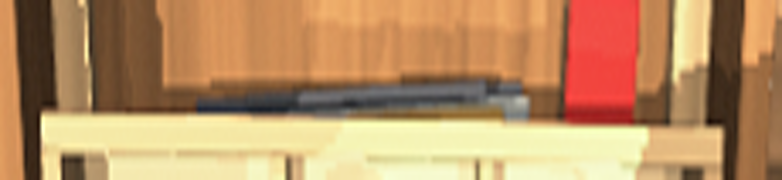

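```bash
python3 - <<'E'
from h import *
R=down(1.0)
goto([.672,.031,.20],R)
move_linear([.672,.031,.084],feed=.12)
f0=get_force(); print(get_time(),get_tool_pos(),f0,f0*0)
u=np.array([-np.cos(np.radians(1)),-np.sin(np.radians(1)),0])
base=np.array([.672,.031,.084]); np.savez('st.npz',f0=f0)
for d in [.012,.016,.019,.022,.025,.030]:
    move_linear(base+u*d,feed=.03); f=get_force()-f0
    print(d,round(get_time(),2),get_tool_pos().round(4),f.round(2))
    if f@u<-9: break
E
```

```text
5.6083 [0.67246599 0.03114475 0.08484455] [-0.12833219  0.25164744  0.08061267] [-0.  0.  0.]
0.012 6.16 [0.6601 0.0307 0.0842] [-0.63  0.19 -0.48]
0.016 6.44 [0.6559 0.0307 0.084 ] [ 0.36 -0.88  0.08]
0.019 6.69 [0.6529 0.0307 0.084 ] [ 0.15 -0.49 -0.04]
0.022 6.94 [0.6499 0.0306 0.084 ] [-0.29  0.11  0.59]
0.025 7.19 [0.6468 0.0306 0.084 ] [ 0.67 -1.15  0.23]
0.03 7.51 [0.6416 0.0304 0.084 ] [-0.27 -0.52 -0.28]
```

```bash
python3 - <<'E'
from h import *
save('side','s2'); save('wrist','w2'); z=load('w2'); 
a=load('s2')['p'][150:290,200:400]; cv2.imwrite('pics/c2.png',np.vstack([cv2.resize(a,(700,490)),])[:,:,::-1])
E
```

```text
(no output)
```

View pics/c2.png

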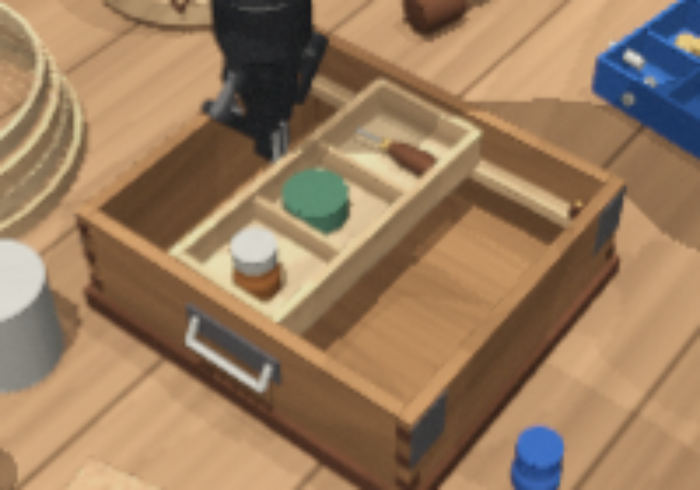

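View pics/w2.png

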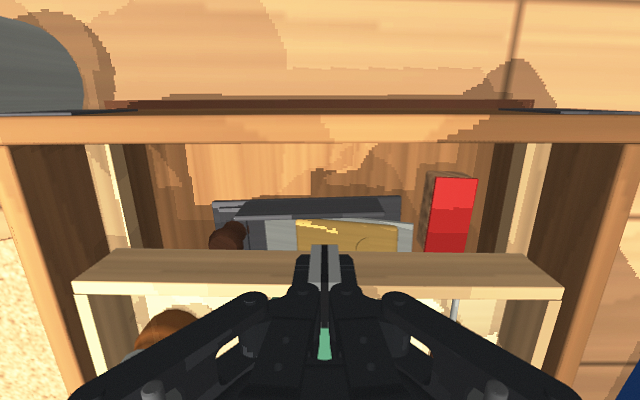

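```bash
cat >> h.py <<'E'
def tillrect(fn,x0=.40,x1=.66,tol=.004,white=True):
    z=load(fn); W=cloud(z); x,y,h=W[...,0],W[...,1],W[...,2]; p=z['p'].astype(int)
    m=(abs(h-.110)<tol)&(x>x0)&(x<x1)&(y>-.095)&(y<.16)&(p[...,0]>150)&(p[...,2]>90)&(p[...,0]-p[...,2]<120)
    m=cv2.morphologyEx(m.astype(np.uint8),cv2.MORPH_OPEN,np.ones((1,1)))>0
    return m.sum(),cv2.minAreaRect((W[m][:,:2]*1000).astype(np.float32))
E
python3 - <<'E'
from h import *
for f in ['side0','s2','w1','w2']: print(f,tillrect(f,.5))
print(get_time(),np.mean([get_force() for _ in range(8)],0))
E
```

```text
side0 (np.int64(552), ((584.18896484375, 32.537757873535156), (112.18550872802734, 254.98915100097656), 0.4527115523815155))
s2 (np.int64(524), ((574.7724609375, 32.54765319824219), (113.12772369384766, 254.69395446777344), 0.18765905499458313))
w1 (np.int64(2868), ((584.1884765625, 32.5015869140625), (110.49236297607422, 255.14297485351562), 0.25955021381378174))
w2 (np.int64(6590), ((600.0678100585938, 32.54212951660156), (63.09589767456055, 255.362060546875), 0.5016905665397644))
7.6083 [ 0.11282738 -0.47962168  1.02235567]
```

The till is already moving: its centre went from x = 584.2 to 574.8 mm, so contact was at TCP x≈0.651. The resting force hardly shows, because friction lets it relax. I continue drawing and then take small feeling steps.

```bash
cat >> h.py <<'E'
U=np.array([-np.cos(np.radians(1)),-np.sin(np.radians(1)),0]); B=np.array([.672,.031,.084])
def ff(n=6): return -(np.mean([get_force() for _ in range(n)],0))@U
E
python3 - <<'E'
from h import *
for d in [.04,.05,.06,.07,.08,.09,.10]:
    move_linear(B+U*d,feed=.04); f=-get_force()@U
    t=get_time(); m=ff(); print(d,round(t,3),get_time()-t,get_tool_pos().round(4),round(f,2),round(m,2))
    if m>8: break
for d in np.arange(.102,.115,.002):
    move_linear(B+U*d,feed=.02); f=-get_force()@U; m=ff(); print(d,get_tool_pos().round(4),round(f,2),round(m,2),round(get_time(),2))
    if m>4: break
save('side','s3'); print(tillrect('s3',.41))
E
```

```text
0.04 8.008 0.0 [0.6316 0.0302 0.084 ] -1.52 -1.52
0.05 8.408 0.0 [0.6216 0.0301 0.084 ] -0.04 -0.04
0.06 8.808 0.0 [0.6116 0.0299 0.084 ] -0.2 -0.2
0.07 9.208 0.0 [0.6016 0.0297 0.084 ] 0.6 0.6
0.08 9.608 0.0 [0.5917 0.0296 0.084 ] 0.06 0.06
0.09 10.008 0.0 [0.5818 0.0295 0.084 ] -0.28 -0.28
0.1 10.408 0.0 [0.5717 0.0293 0.084 ] 1.24 1.24
0.102 [0.57   0.0293 0.084 ] 1.46 1.46 10.66
0.104 [0.568  0.0291 0.084 ] 3.08 3.08 10.91
0.106 [0.5659 0.0291 0.084 ] 2.63 2.63 11.16
0.108 [0.5638 0.029  0.084 ] 1.86 1.86 11.41
0.11 [0.5619 0.029  0.084 ] 1.16 1.16 11.66
0.112 [0.5599 0.029  0.084 ] 2.73 2.73 11.91
0.114 [0.5579 0.029  0.084 ] 1.88 1.88 12.16
(np.int64(591), ((490.9354248046875, 33.13878631591797), (256.1771545410156, 111.62405395507812), 88.29891967773438))
```

```bash
cat >> h.py <<'E'
def fa(n=4):
    s=0
    for _ in range(n): s+=-get_force()@U/n; pause(.03)
    return s
E
python3 - <<'E'
from h import *
for d in np.arange(.115,.135,.001):
    move_linear(B+U*d,feed=.01); f=-get_force()@U; m=fa(); print(round(d,4),get_tool_pos()[:2].round(4),round(f,2),round(m,2),round(get_time(),2), get_moment().round(2))
    if m>5: break
save('side','s4'); print(tillrect('s4',.41))
E
```

```text
0.115 [0.557 0.029] 3.57 3.69 12.59 [-0.35 -0.82 -0.04]
0.116 [0.556 0.029] 3.35 3.6 12.97 [-0.34 -0.74  0.  ]
0.117 [0.555 0.029] 3.24 3.05 13.36 [-0.38 -0.74  0.01]
0.118 [0.554  0.0289] 3.45 3.51 13.74 [-0.38 -0.69  0.  ]
0.119 [0.553  0.0289] 3.94 2.89 14.12 [-0.36 -0.64  0.07]
0.12 [0.552  0.0289] 4.62 3.88 14.51 [-0.14 -0.83  0.02]
0.121 [0.5511 0.0293] 4.64 4.52 14.89 [ 0.44 -1.   -0.03]
0.122 [0.5503 0.0295] 5.26 5.37 15.28 [ 0.73 -1.17 -0.03]
(np.int64(569), ((483.83551025390625, 32.562843322753906), (255.981689453125, 111.50188446044922), 89.08550262451172))
```

Sliding takes about 3.4 N. The first stop was met near d = 0.120 and the till has begun to square up. I continue in 0.5 mm steps towards about 12 N, which is sliding plus 8–9.

```bash
python3 - <<'E'
from h import *
for d in np.arange(.1225,.135,.0005):
    move_linear(B+U*d,feed=.01); f=-get_force()@U; m=fa(3); print(round(d,4),get_tool_pos()[:2].round(4),round(f,2),round(m,2),round(get_time(),2), get_moment().round(2))
    if m>9.5: break
save('side','s5'); print(tillrect('s5',.41))
E
```

```text
0.1225 [0.55   0.0297] 6.37 5.83 15.68 [ 0.76 -1.35 -0.08]
0.123 [0.5496 0.0297] 6.77 6.4 16.02 [ 0.86 -1.38 -0.09]
0.1235 [0.5491 0.0297] 6.7 6.41 16.38 [ 0.88 -1.42 -0.09]
0.124 [0.5486 0.0298] 6.86 6.51 16.73 [ 0.93 -1.48 -0.05]
0.1245 [0.5481 0.0298] 7.25 6.59 17.07 [ 0.97 -1.4  -0.07]
0.125 [0.5476 0.0298] 6.29 6.68 17.43 [ 0.94 -1.49 -0.06]
0.1255 [0.5471 0.0298] 5.73 6.04 17.77 [ 0.95 -1.43 -0.02]
0.126 [0.5466 0.0298] 6.97 6.46 18.12 [ 0.95 -1.41 -0.06]
0.1265 [0.5462 0.0298] 7.73 7.15 18.48 [ 0.94 -1.49 -0.05]
0.127 [0.5461 0.0298] 9.28 8.95 18.82 [ 0.92 -1.97 -0.08]
0.1275 [0.546  0.0298] 10.89 10.81 19.18 [ 0.93 -2.42 -0.04]
(np.int64(606), ((479.6919250488281, 32.351158142089844), (112.73274230957031, 256.31036376953125), 1.0860260725021362))
```

The squaring plateau at 6.5 N has ended. The tip is now stationary, force rises steeply, and till yaw is 1.09°, against about 1.0° for the chest. One last small press to bed it, then I release.

```bash
python3 - <<'E'
from h import *
move_linear(B+U*.1279,feed=.01); m=fa(8); print(m,get_tool_pos(),get_time())
if m<11.5: move_linear(B+U*.1281,feed=.01); m=fa(8); print(m,get_tool_pos(),get_time())
# release
move_linear(B+U*.110,feed=.05); print(get_force(),get_tool_pos())
move_linear((B+U*.110)+[0,0,.10],feed=.15)
save('side','s6'); print(tillrect('s6',.41))
goto([.54,.031,.30],down(1.0))
move_gripper(.085)
save('wrist','w6'); print(tillrect('w6',.41),get_time())
E
```

```text
12.319136149646534 [0.54596602 0.02980164 0.0847067 ] 19.7417
[ 0.89205867 -0.03645102 -0.96335467] [0.56168989 0.02905243 0.08370961]
(np.int64(627), ((479.3814697265625, 32.57569122314453), (111.62618255615234, 256.441650390625), 1.0075874328613281))
(np.int64(3045), ((480.2626647949219, 32.082855224609375), (109.46255493164062, 255.66310119628906), 0.9304909110069275)) 22.4917
```

View pics/w6.png

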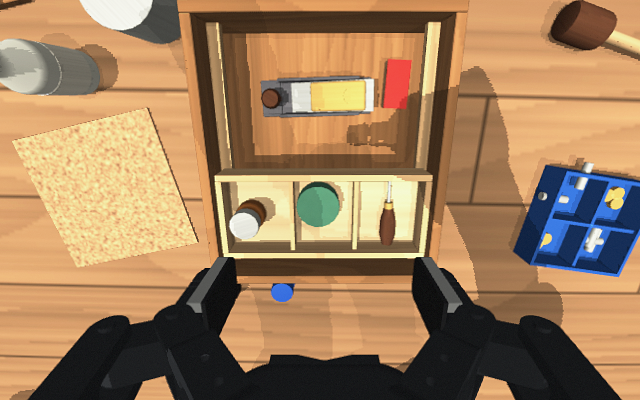

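The till is square and the jar is standing, its cap at (244,224). The plane is fully exposed: knob at (270,98), right end at (374,95). The red box is at (397,84) and the mat's corners at (13,140), (150,108), (198,242) and (78,266). Now I measure the plane and the mat.

```bash
python3 - <<'E'
from h import *
z=load('w6'); W=cloud(z); x,y,h=W[...,0],W[...,1],W[...,2]; p=z['p'].astype(int)
red=(p[...,0]>150)&(p[...,1]<110)&(p[...,2]<110)
for lo,hi in [(.024,.066),(.034,.058)]:
    m=(h>lo)&(h<hi)&(x>.56)&(x<.69)&(y>-.05)&(y<.14)&~red
    n,lab,st,_=cv2.connectedComponentsWithStats(m.astype(np.uint8)); i=1+np.argmax(st[1:,4]); m=lab==i
    r=cv2.minAreaRect((W[m][:,:2]*1000).astype(np.float32)); print('plane',m.sum(),st[i],r,cv2.boxPoints(r).round(1).tolist())
for v,u in [(98,270),(95,345),(95,300),(80,320),(113,320)]: print((u,v),W[v,u].round(4))
r0=W[red&(x>.5)&(x<.7)&(h>.02)&(h<.06)]; print('red',r0.min(0),r0.max(0))
# mat via colour: ray-plane at z=.004 for corner pixels
R=cv2.Rodrigues(z['rvec'])[0];t=z['tvec'].reshape(3);C=-R.T@t
def ray(uv,zp):
    n=cv2.undistortPoints(np.array(uv,float).reshape(-1,1,2),z['K'],np.array([float(z['k1']),0,0,0])).reshape(-1,2)
    d=np.c_[n,np.ones(len(n))]@R; return C+d*((zp-C[2])/d[:,2])[:,None]
c=ray([(13,140),(150,108),(198,242),(78,266)],.004); print(c.round(4),c.mean(0), [np.degrees(np.arctan2(*(c[(i+1)%4]-c[i])[[1,0]])) for i in range(4)],[np.linalg.norm(c[(i+1)%4]-c[i]) for i in range(4)])
cv2.imwrite('pics/c6.png',cv2.resize(z['p'][60:130,220:440],None,fx=3.5,fy=3.5,interpolation=cv2.INTER_CUBIC)[:,:,::-1])
cv2.imwrite('pics/m6.png',cv2.resize(z['p'][95:275,0:215],None,fx=3.2,fy=3.2,interpolation=cv2.INTER_CUBIC)[:,:,::-1])
E
```

```text
plane 3125 [ 277   75   98   42 3125] ((623.364501953125, 30.539920806884766), (48.137413024902344, 120.6072006225586), 2.7382068634033203) [[596.4000244140625, 89.5999984741211], [602.2000122070312, -30.799999237060547], [650.2999877929688, -28.5], [644.5, 91.9000015258789]]
plane 1701 [ 277   75   86   42 1701] ((623.01806640625, 37.78349304199219), (48.137413024902344, 106.10352325439453), 2.7382068634033203) [[596.4000244140625, 89.5999984741211], [601.5, -16.399999618530273], [649.5999755859375, -14.100000381469727], [644.5, 91.9000015258789]]
(270, 98) [0.6197 0.101  0.0523]
(345, 95) [0.6249 0.0064 0.0588]
(300, 95) [0.6243 0.0648 0.0266]
(320, 80) [0.6431 0.0381 0.0364]
(320, 113) [0.6024 0.0373 0.0505]
red [ 0.61023851 -0.07762074  0.02943514] [0.67001255 0.076787   0.04979256]
[[0.5553 0.4981 0.004 ]
 [0.6037 0.2826 0.004 ]
 [0.3923 0.2362 0.004 ]
 [0.3427 0.4481 0.004 ]] [0.47346828 0.36623318 0.004     ] [np.float64(-77.33748237357575), np.float64(-167.62825957801945), np.float64(103.18501725185476), np.float64(13.233529422007551)] [np.float64(0.22085984448877372), np.float64(0.21639733173359918), np.float64(0.21759423291516727), np.float64(0.21838967836833267)]
```

View pics/c6.png

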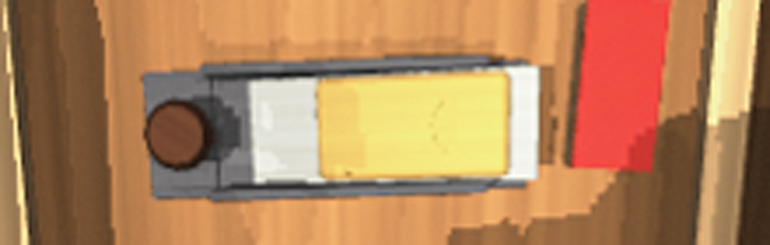

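View pics/m6.png

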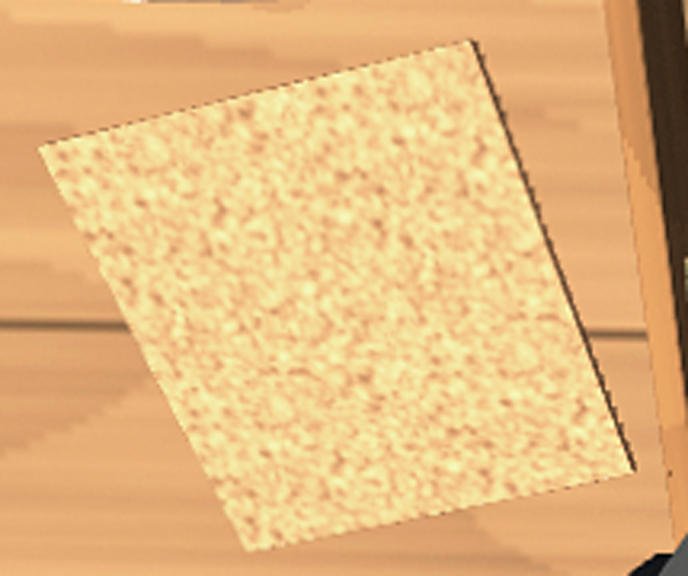

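```bash
python3 - <<'E'
from h import *
z=load('w6'); W=cloud(z)
R=cv2.Rodrigues(z['rvec'])[0];t=z['tvec'].reshape(3);C=-R.T@t
def ray(uv,zp):
    n=cv2.undistortPoints(np.array(uv,float).reshape(-1,1,2),z['K'],np.array([float(z['k1']),0,0,0])).reshape(-1,2)
    d=np.c_[n,np.ones(len(n))]@R; return C+d*((zp-C[2])/d[:,2])[:,None]
q=lambda a,b:(220+a/3.5,60+b/3.5)
print('toe',ray([q(143,74),q(153,198)],.018), W[97,263],W[85,263],W[110,265])
print('heel',ray([q(540,66),q(540,180)],.035),W[95,371],W[95,373],W[82,372])
print('cheek L',ray([q(203,67),q(217,195)],.051),'R',ray([q(490,56),q(525,187)],.051), W[77,290],W[77,350],W[114,290],W[114,350],W[113,368])
E
```

```text
toe [[0.64137319 0.11841857 0.018     ]
 [0.5948673  0.11646272 0.018     ]] [0.6208248  0.11024905 0.05029737] [0.63656641 0.11607559 0.01609103] [0.60377894 0.11422405 0.01843023]
heel [[ 0.64589954 -0.03245895  0.035     ]
 [ 0.60509436 -0.03518212  0.035     ]] [ 0.62550354 -0.02582685  0.06013418] [ 0.62552264 -0.02803326  0.0619863 ] [ 0.64063531 -0.02599915  0.06079099]
cheek L [[0.64242045 0.09043583 0.051     ]
 [0.5981422  0.08646247 0.051     ]] R [[ 0.64789321 -0.01198496  0.051     ]
 [ 0.60302918 -0.02728882  0.051     ]] [0.64527976 0.07555048 0.04930584] [6.46442943e-01 5.00022385e-04 5.17215335e-02] [0.60045587 0.07608045 0.05086978] [ 0.60183464 -0.00146945  0.05108378] [ 0.602192   -0.02944544  0.01642481]
```

Plane measured: cheeks span x 0.600 to 0.646 and y 0.091 to −0.010, so its centre is near (0.623, 0.042) at yaw 92.7°. Toe at y = 0.1175 and heel near −0.03 agree with the 150 mm length. The mat's sides measure about 218 mm; its centre is (0.4735, 0.366) with yaw 13.2°.

```bash
python3 - <<'E'
from h import *
for y in (92.7,-87.3):
    for p,yy in (([.623,.042,.2],y),([.623,.042,.016],y),([.4735,.366,.2],y+10.5),([.4735,.366,.008],y+10.5)):
        print(y,p,solve_ik(np.array(p),down(yy)))
E
```

```text
92.7 [0.623, 0.042, 0.2] [ 25.34435236  40.28335326 -55.6360393   90.53278498  35.0992779
  68.1590189  -34.73661006]
92.7 [0.623, 0.042, 0.016] [ 20.59014203  52.42321395 -47.03422507  97.22575693  47.19986269
  52.22401398 -43.40960469]
92.7 [0.4735, 0.366, 0.2] [ -5.30274643  39.43111353 -59.44755898  94.52962223  36.30473954
  67.48939901 -60.42519653]
92.7 [0.4735, 0.366, 0.008] [-15.1617619   49.83709524 -42.5173542  101.60358417  44.88829013
  47.03930668 -66.73049544]
-87.3 [0.623, 0.042, 0.2] [ -47.19869778   51.22121998   70.14007268   94.48758815  -50.53420746
   71.75807908 -143.65460968]
-87.3 [0.623, 0.042, 0.016] [ -37.18364074   55.11441867   45.56675607  100.48683404  -51.98611758
   48.0272451  -143.67647855]
-87.3 [0.4735, 0.366, 0.2] [  0.36793545  46.59388267 -73.05198243  94.26976645  46.06893757
  74.79036765 112.25009709]
-87.3 [0.4735, 0.366, 0.008] [ -0.21320532  66.91849319 -73.50251782 100.86071593  69.15883773
  70.70510166  99.09842394]
```

```bash
python3 - <<'E'
from h import *
R=down(92.7)
goto([.623,.042,.22],R); print(get_time(),get_joint_positions().round(1))
move_linear([.623,.042,.10],feed=.15); print(get_force())
move_linear([.623,.042,.017],feed=.06); print(get_time(),get_tool_pos(),get_force())
save('side','s7'); save('scene','sc7')
a=load('s7')['p'][130:290,200:400]; cv2.imwrite('pics/c7.png',cv2.resize(a,(700,560))[:,:,::-1])
E
```

```text
23.7833 [ 25.6  39.1 -56.2  89.3  33.9  70.  -33.9]
[-0.07794882  0.37516694  0.98709868]
26.2667 [0.62320997 0.04202011 0.01734155] [0.27472323 0.32807058 0.27024102]
```

View pics/c7.png

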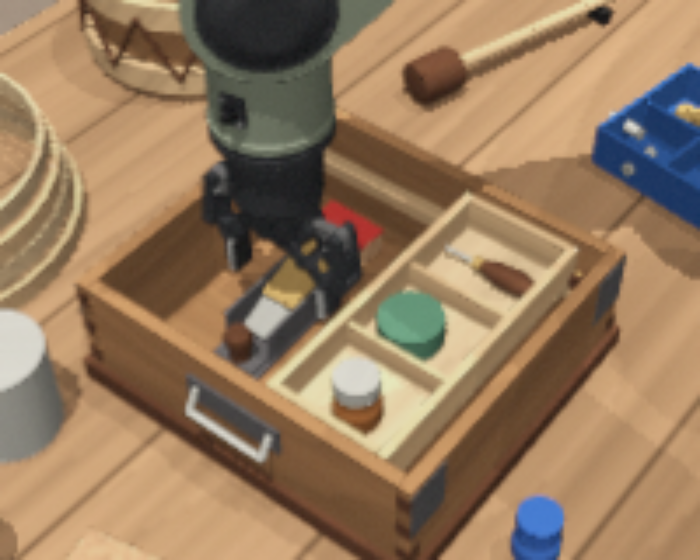

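The fingers straddle the plane's cheeks at about (280,290) in the crop, clear of the till and the walls. Time to grip and lift.

```bash
python3 - <<'E'
from h import *
p=get_tool_pos()
move_gripper(.03,60); print(get_grip_width(),get_force(),get_moment(),get_time())
move_linear([.623,.042,.027],feed=.04); print(get_grip_width(),get_force(),get_moment())
move_linear([.623,.042,.175],feed=.12); print(get_grip_width(),get_force(),get_moment(),get_time())
save('side','s8'); save('scene','sc8'); print(tillrect('s8',.41))
a=load('s8')['p'][100:290,200:400]; b=load('sc8')['p'][120:310,220:420]; cv2.imwrite('pics/c8.png',np.hstack([cv2.resize(a,(400,380)),cv2.resize(b,(400,380))])[:,:,::-1])
E
```

```text
0.04635478298697877 [-2.93408274 -0.6965805   7.32332583] [-0.20244053  0.6065575  -0.04267554] 26.8333
0.0463222681992098 [-0.30165246 -0.06223194 -5.61119274] [-0.02819907 -0.02043814 -0.00022746]
0.04645727464601839 [-0.07657037  0.95605274 -6.907918  ] [ 0.00359032 -0.02446608  0.05230301] 28.6167
(np.int64(641), ((479.7983093261719, 32.694236755371094), (112.25189971923828, 255.7162628173828), 1.1458451747894287))
```

View pics/c8.png

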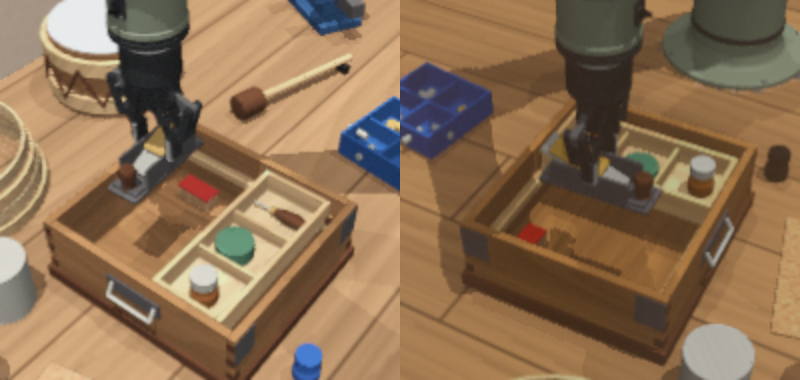

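The plane hangs level, with 46 mm between the jaws, about 6–7 N of weight and next to no moment. I cross-check the mat centre from the fixed views, then carry it over.

```bash
python3 - <<'E'
from h import *
for n,o,c in (('side0',(160,140),[(152,325),(321,400),(220,592),(30,495)]),('scene0',(180,130),[(537,228),(713,255),(713,392),(520,360)])):
    z=load(n);R=cv2.Rodrigues(z['rvec'])[0];t=z['tvec'].reshape(3);C=-R.T@t
    uv=np.array(c)/2.3+o
    n_=cv2.undistortPoints(uv.reshape(-1,1,2),z['K'],np.array([float(z['k1']),0,0,0])).reshape(-1,2)
    d=np.c_[n_,np.ones(4)]@R; q=C+d*((.004-C[2])/d[:,2])[:,None]; print(n,q.round(3).tolist(),q.mean(0))
R=down(103.2)
move_linear([.623,.042,.19],feed=.1)
move_linear([.4725,.367,.19],R,feed=.16); print(get_time(),get_tool_pos(),get_grip_width())
move_linear([.4725,.367,.05],feed=.1); f0=get_force(); print(f0,get_time())
save('side','s9'); cv2.imwrite('pics/c9.png',cv2.resize(load('s9')['p'][190:400,120:400],None,fx=2.7,fy=2.7)[:,:,::-1])
E
```

```text
side0 [[0.601, 0.288, 0.004], [0.389, 0.24, 0.004], [0.34, 0.448, 0.004], [0.55, 0.5, 0.004]] [0.46989251 0.36917355 0.004     ]
scene0 [[0.395, 0.238, 0.004], [0.336, 0.455, 0.004], [0.551, 0.499, 0.004], [0.608, 0.291, 0.004]] [0.47256759 0.37065338 0.004     ]
31.4083 [0.4729037  0.36642211 0.18997275] 0.04650414027152262
[ 0.50541442  0.71658027 -6.056738  ] 32.9583
```

View pics/c9.png

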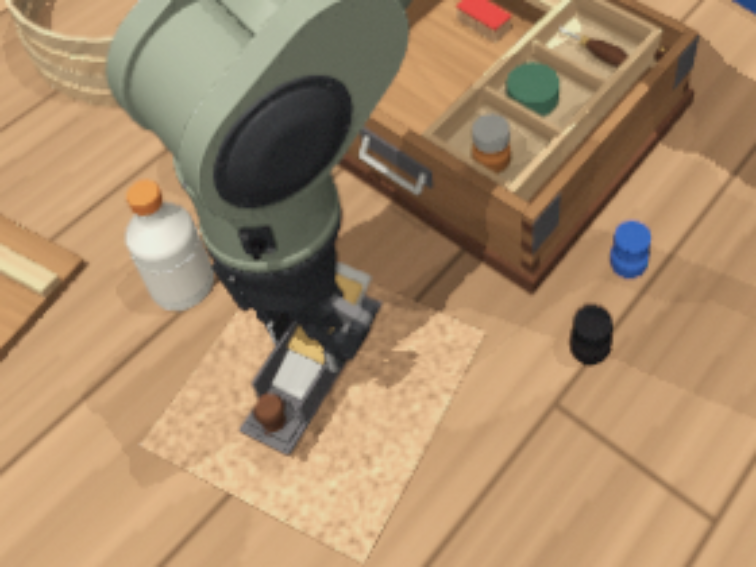

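The plane hovers over the mat, clear of the glue bottle, which stands at (168,250) in the crop. The four mat-centre estimates agree on (0.472, 0.368) within about 3 mm. Now I lower until I feel contact.

```bash
python3 - <<'E'
from h import *
move_linear([.472,.3685,.018],feed=.06); 
def fz():
    s=0
    for _ in range(3): s+=get_force()[2]/3; pause(.02)
    return s
f0=fz(); print(f0,get_tool_pos())
for zt in np.arange(.016,.003,-.001):
    move_linear([.472,.3685,zt],feed=.015); f=fz(); print(round(zt,4),round(f-f0,2),get_tool_pos()[2].round(4))
    if f-f0>2.5: break
print(get_moment(),get_time())
save('side','s10')
E
```

```text
-5.851448219340394 [0.47208597 0.36870758 0.01823714]
0.016 -0.13 0.0161
0.015 -0.03 0.015
0.014 0.21 0.014
0.013 -0.12 0.013
0.012 -0.01 0.012
0.011 0.14 0.011
0.01 -0.11 0.01
0.009 11.81 0.0094
[-0.64550853  0.53797191 -0.00330965] 36.175
```

Contact is at TCP z = 0.0094; I predicted 0.0093. Releasing and retreating.

```bash
python3 - <<'E'
from h import *
move_linear([.472,.3685,.0097],feed=.01); print(get_force())
move_gripper(.085,20); print(get_grip_width(),get_force())
move_linear([.472,.3685,.20],feed=.1); print(get_force(),get_time())
goto([.50,.20,.38],down(90)); print(get_time())
save('wrist','w11'); 
goto([.40,-.25,.35],down(20)); print(get_time())
save('side','s11'); save('scene','sc11'); print(tillrect('s11',.41),tillrect('w11',.41))
b=np.hstack([cv2.resize(load(f)['p'][s],(400,300)) for f,s in (('s11',np.s_[150:400,140:440]),('sc11',np.s_[130:340,220:520]))]); cv2.imwrite('pics/c11.png',b[:,:,::-1])
E
```

```text
[-0.75758354 -0.27046422 -5.6930907 ]
0.08518629967672169 [ 0.47291485 -0.99973604  0.86989601]
[-0.28890048  0.7514424   0.30481441] 38.9917
39.9667
41.7083
(np.int64(607), ((479.96710205078125, 32.397064208984375), (111.56170654296875, 256.41607666015625), 1.3464986085891724)) (np.int64(1771), ((479.7492980957031, 32.339080810546875), (109.85233306884766, 256.1990051269531), 1.0118063688278198))
```

View pics/c11.png

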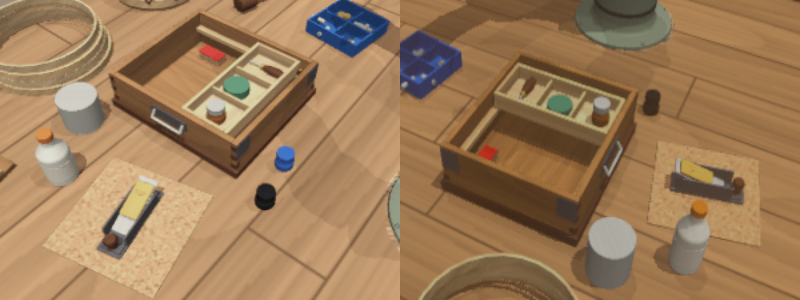

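View pics/w11.png

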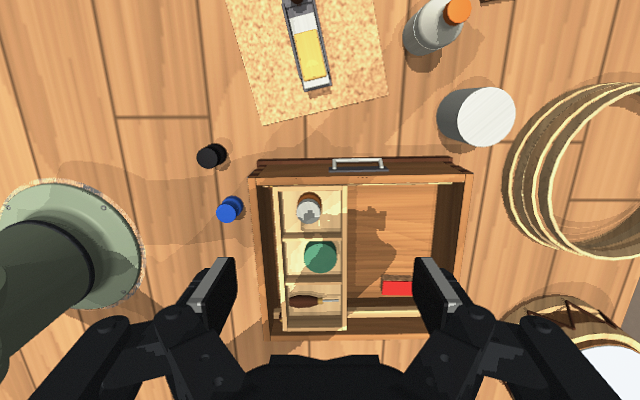

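```bash
python3 - <<'E'
from h import *
for a,b in (('s11','side0'),('sc11','scene0')):
    z=load(a);W=cloud(z);W0=cloud(load(b))
    m=(W[...,2]>.012)&(W[...,2]<.07)&(np.hypot(W[...,0]-.472,W[...,1]-.3685)<.1)
    q=W[m]; print('plane',cv2.minAreaRect((q[:,:2]*1000).astype(np.float32)),q[:,2].max())
    for nm,c,h in (('tin',(.73,.255),.09),('glue',(.63,.385),.14)):
        r=[]
        for w in (W0,W):
            k=(np.hypot(w[...,0]-c[0],w[...,1]-c[1])<.07)&(w[...,2]>h-.012); r.append(np.nanmean(w[k],0).round(4))
        print(nm,r)
    k=np.abs(load(a)['p'].astype(int)-load(b)['p']).sum(-1)
E
```

```text
plane ((469.63134765625, 371.0955810546875), (50.346900939941406, 148.31358337402344), 13.216207504272461) 0.05998732329436601
tin [array([0.7247, 0.2599, 0.0892]), array([0.7246, 0.2599, 0.0892])]
glue [array([0.6463, 0.3791, 0.1468]), array([0.6465, 0.3791, 0.1468])]
plane ((473.603515625, 367.39752197265625), (53.7658805847168, 146.54562377929688), 10.672953605651855) 0.05895281195831299
tin [array([0.7354, 0.257 , 0.0898]), array([0.7354, 0.257 , 0.0896])]
glue [array([0.6557, 0.377 , 0.1459]), array([0.6558, 0.3769, 0.1457])]
```

```bash
python3 - <<'E'
from h import *
for a in ('s11','sc11'):
    W=cloud(load(a)); q=W[(W[...,2]>.012)&(W[...,2]<.07)&(np.hypot(W[...,0]-.472,W[...,1]-.3685)<.1)]
    print(np.percentile(q[:,2],[50,90,95,98,99.5]).round(4))
print(get_force(),get_time()); close_job()
E
```

```text
[0.0406 0.0534 0.0551 0.0567 0.0583]
[0.038  0.0527 0.0549 0.0566 0.0582]
[1.09905169 0.00188903 0.88898299] 41.8083
the job is handed in; nothing more can be done
```

The till is drawn home and square, and the block plane stands sole down in the middle of the cork mat. I handed the job in at 41.8 s; it reports no verdict.

- **Till:** I drew it by its far lip. Sliding took about 3.4 N and squaring up about 6.5 N. Once it stopped dead on both blocks I bedded it at 12.3 N, about 9 N beyond the sliding force. The last views put its yaw at 1.0° (wrist) and 1.35° (side), against about 1.0° for the chest. The jar is standing.
- **Plane:** I gripped it by the cheeks and lifted it level. Contact with the mat came within 0.1 mm of the predicted height, peaking at about 12 N in the last 1 mm step. The cameras put its centre at (0.470, 0.371) and (0.474, 0.367), within about 4 mm of the mat centre at (0.472, 0.3685).
- **Bench objects:** The tin and glue bottle moved 0.2 mm or less. I didn't measure the beater; I never went near it.
- **Disagreements:**
  - The plane's topmost depth points read 5–8 mm above the expected 52 mm. I put this down to depth noise, since the felt contact height and the pictures show it flat.
  - The two cameras also differ by 2.5° on its yaw.

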